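# Rack the leather-cream jars by shade

## Task

Put the four jars of leather cream back on the wooden rack in order of shade: the lightest on the pad next to the brush pot, then darker and darker, the black one on the pad farthest from the pot. Stand each jar upright in the middle of its own green pad, setting the glass down gently rather than dropping it, and do not knock over a jar or disturb the hammer, the brass weight or the awl.

Things in the scene. Friction and masses are not known exactly. Their poses are not given: they have to be found in the camera images.
- jar_ivory_center (a point): Closed glass jar of leather cream, loose; lid, cream and label band all ivory, the lightest. Upright round jar, 48 mm across and 52 mm tall (screw lid 47 mm across is the top 15 mm), 0.10 to 0.20 kg. This point is its centre, 26 mm above its underside; z is up.
- jar_tan_center (a point): Closed glass jar of leather cream, loose; lid, cream and label band all tan, light brown. Upright round jar, 48 mm across and 52 mm tall (screw lid 47 mm across is the top 15 mm), 0.10 to 0.20 kg. This point is its centre, 26 mm above its underside; z is up.
- jar_brown_center (a point): Closed glass jar of leather cream, loose; lid, cream and label band all chestnut brown, darker than tan. Upright round jar, 48 mm across and 52 mm tall (screw lid 47 mm across is the top 15 mm), 0.10 to 0.20 kg. This point is its centre, 26 mm above its underside; z is up.
- jar_black_center (a point): Closed glass jar of leather cream, loose; lid, cream and label band all black, the darkest. Upright round jar, 48 mm across and 52 mm tall (screw lid 47 mm across is the top 15 mm), 0.10 to 0.20 kg. This point is its centre, 26 mm above its underside; z is up.
- pad_a: One of four like green round rubber pads, 64 mm across, 3 mm thick, fixed in a straight row, 76 mm from centre to centre, on top of the wooden rack. Origin: centre of its underside, at the height of the rack's top; x runs along the row, z up. Which letter lies where in the row changes from start to start.
- pad_b: One of four like green round rubber pads, 64 mm across, 3 mm thick, fixed in a straight row, 76 mm from centre to centre, on top of the wooden rack. Origin: centre of its underside, at the height of the rack's top; x runs along the row, z up. Which letter lies where in the row changes from start to start.
- pad_c: One of four like green round rubber pads, 64 mm across, 3 mm thick, fixed in a straight row, 76 mm from centre to centre, on top of the wooden rack. Origin: centre of its underside, at the height of the rack's top; x runs along the row, z up. Which letter lies where in the row changes from start to start.
- pad_d: One of four like green round rubber pads, 64 mm across, 3 mm thick, fixed in a straight row, 76 mm from centre to centre, on top of the wooden rack. Origin: centre of its underside, at the height of the rack's top; x runs along the row, z up. Which letter lies where in the row changes from start to start.
- rack: The rack: dark wooden plank fixed on the bench, 484 mm long (its x), 124 mm wide (its y), 20 mm thick, with brass strips along both long edges that stand 4 mm above its top. The four pads lie on its centre line about its middle. Origin: centre of its underside, on the bench.
- brush_pot: White ceramic pot with three brushes, fixed on one end of the rack in line with the pads: 58 mm across, 56 mm tall, handles up to 91 mm above the plank. Origin: centre of its underside, on the plank; the pads' centres are 88, 164, 240 and 316 mm away. It may be at either end; at the other is a flat aluminium tin, 60 mm across, 24 mm tall, blue top, fixed too.
- hammer: Bystander: hammer lying on the bench, 240 mm long, handle along its -x, 26 mm tall, head 88 mm across. Origin: about the middle of its length, at the bench.
- weight: Bystander: round brass pattern weight with a knob on top, 56 mm across, 52 mm tall. Origin: centre of its underside.
- awl: Bystander: stitching awl lying on the bench, wooden handle along its -x, steel blade along +x, 140 mm long, 26 mm tall. Origin: about the middle of its length, at the bench.
There are look-alikes about, which are no part of the job. What is shaped like the part that bears jar_black_center but pink or red is not meant.

How it is judged:
By the outcome, as a careful person would: the job done as asked, in the order asked, and still so for the second after the job is handed in, with the robot touching nothing.
It also fails if it takes over 104 s, if anything falls off the work surface, if the arm or the gripper's body presses on something with over 40 N, if the wrist force passes 120 N, or if a joint passes its speed limit or range.

## Robot

A 7-joint arm with a two-finger parallel gripper is mounted at the origin on the work surface. World frame = base frame: x ahead of the robot, y to its left, z up, the work surface at z = 0. Lengths are in m, angles in rad, forces in N, time in s.
With the tool pointing down it reaches from about 0.425 to 0.875 m from the base axis. Payload 8.4 kg.
Tool frame: the origin (TCP) lies where the fingers leave the gripper's body, on its centre line; the fingertips stand 73 mm ahead of it and the grasp point (between the pads) lies manip.grasp_offset ahead of it (manip.grasp_offset is the distance from the TCP to the grasp point, in m); z points along the fingers, y is the direction in which the jaws open and shut (so a half turn about z gives the same grasp; the last joint's range is limited). The gripper opens to 85 mm and grips with 20 to 120 N. Pads are 22 mm wide; open, the fingers measure 114 mm over their backs; the gripper's body (76 mm by 85 mm) begins 54 mm behind the grasp point. The pads swing forward as they close: fully open they stand 13 mm farther back than shut.
Start: joints at [1.132, 0.333, 0.04, 1.465, -0.013, 1.343, -0.059], TCP at [0.217, -0.613, 0.304] pointing down, gripper open.
Joint ranges: [-2.58, 2.58], [-0.38, 2.09], [-1.3, 1.39], [0.25, 2.4], [-1.5, 4.64], [0.08, 2.09], [-2.65, 2.65]. Speed limits (rad/s): [2.22, 2.22, 2.79, 2.79, 3.14, 3.14, 3.14].

## Interface

Orientations are given as a rotation vector (axis times angle).
In Python, from station import manip, read_camera, workorder gives the robot as it stands. The module is installed in compiled form; this text tells all that it offers.
- The arm moves only by the shell command python3 -m inch 'ROWS' [FORCE]. ROWS is JSON, a list of rows, each a list of 7 numbers: the shift along the tool's x, y, z in mm, then the turn, a rotation vector about the tool's x, y, z in rad, then the closure, from -1 (fully open) to 1 (shut). In form: [[dx, dy, dz, ax, ay, az, jaw], ...]. A call has exactly 10 rows; each row is the pose to reach, as a shift and turn from the pose measured when the call began, along the tool's axes at that moment; what a row does not reach only later rows make up. A row lasts 1/12 s, in which the tool goes at most 41.7 mm and 7.16 degrees, less where a joint would pass 70% of its speed; a pose out of reach is approached as far as the arm can. A call with a gripper value outside its range is refused whole. The fingers move at their own pace and stop on an object; FORCE is the grip in N (left out, the last holds). Time passes only in rows, so rows that repeat a pose let the fingers close, or fill a call up. It gives the time, the measured TCP pose, the force and the opening at its end, in the units of the state.
- manip.get_obs(): the state, without advancing time (a new reading comes with each control period).
- read_camera(name): name is "scene" or "top" or "wrist"; returns a dict with "pixels" (400x640x3 uint8, blue, green, red), "z_map" (400x640 float32, m along the optical axis (not along the pixel's ray), 0 where there is no reading), "fx", "fy", "cx", "cy" (pixels), "origin" and "attitude" of the camera in the world. Camera axes: x right, y down, z forward; pixel columns grow to the right and rows downward; lengths in m; the calibration is good to about 2 mm. A picture is of the moment at which its call begins.
- workorder.finish_job(): hands the job in, once; it reports no verdict.
The state is a dict: "time_s": time; "qpos": joint angles; "dq": joint speeds; "tau": joint torques, N m; "eef_pos": TCP position; "eef_rot": TCP orientation; "force": force on the tool from outside, world axes, zero at the start; "wrist_torque": the same for the moment, N m; "width": opening from 0.0 (shut) to 1.0 (fully open).
Only numpy, scipy, OpenCV 4.12 (cv2) and the standard library are available. Lean on these libraries where they do the work, as an engineer would, in place of code of your own. Each camera call takes 0.05 s, during which the arm holds its last target.

## Working session

There is one attempt and no reset: what is moved stays moved. The work goes in short steps, Python scripts to look and compute and a shell command to move; the robot and the scene stay as the last step left them, time stands still between calls to the robot, and variables do not carry over. Pictures are saved under pics/ and viewed, and the job is handed in when it is done.

```bash
mkdir -p pics; cat > h.py <<'E'
import numpy as np, cv2
from station import manip, read_camera, workorder
def cam(n):
    c=read_camera(n); return c
E
python3 - <<'E'
from h import *
o=manip.get_obs(); print({k:np.round(v,3).tolist() for k,v in o.items()}, manip.grasp_offset)
for n in ("scene","top"):
    c=cam(n); cv2.imwrite(f"pics/{n}0.png",c["pixels"]); print(n,c["fx"],c["cx"],c["cy"],np.round(c["origin"],3).tolist(),np.round(c["attitude"],3).tolist())
E
```

```text
{'time_s': 0.0, 'qpos': [1.132, 0.334, 0.04, 1.466, -0.013, 1.343, -0.058], 'dq': [0.001, 0.0, 0.002, -0.0, -0.0, 0.001, -0.001], 'tau': [0.0, -65.857, 1.366, -40.556, 0.017, 0.013, 0.0], 'eef_pos': [0.216, -0.613, 0.303], 'eef_rot': [-3.095, -0.531, 0.001], 'force': [0.175, -0.329, -0.356], 'wrist_torque': [0.032, 0.022, 0.026], 'width': 1.0} 0.0539
scene 449.0474931460049 321.1501237431541 187.77222865561822 [1.163, -0.248, 1.039] [-2.056, -1.673, 0.507]
top 479.3490538956977 318.04066990867744 193.94627842450552 [0.374, -0.096, 1.218] [-2.13, 2.191, -0.148]
```

View pics/top0.png

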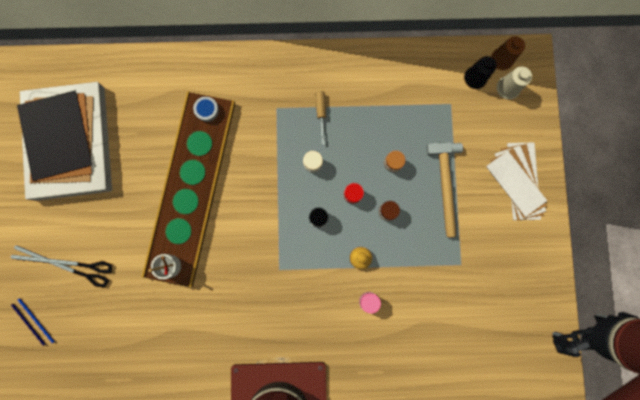

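View pics/scene0.png

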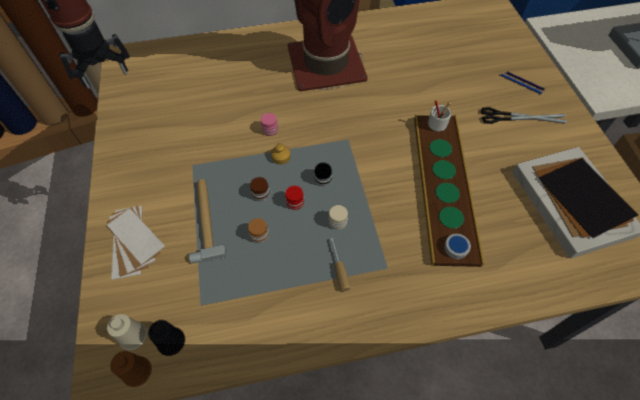

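The top view shows:
- **Jars:** ivory (313,160), tan (396,160), black (318,217) and brown (390,210).
- **Decoys:** red (354,193) and pink (370,303).
- **Rack:** pot at (165,266), tin at (206,108), with the green pads between them.

Next I measure these positions.

```bash
cat >> h.py <<'E'
from scipy.spatial.transform import Rotation as R
def ray(c,u,v):
    d=np.array([(u-c["cx"])/c["fx"],(v-c["cy"])/c["fy"],1.0]); return R.from_rotvec(c["attitude"]).apply(d)
def onplane(c,u,v,z):
    d=ray(c,u,v); o=np.array(c["origin"]); return o+d*(z-o[2])/d[2]
def depthpt(c,u,v):
    return np.array(c["origin"])+ray(c,u,v)*c["z_map"][int(round(v)),int(round(u))]
def cloud(c):
    v,u=np.mgrid[0:400,0:640]; d=np.stack([(u-c["cx"])/c["fx"],(v-c["cy"])/c["fy"],np.ones(u.shape)],-1)*c["z_map"][...,None]
    return d@R.from_rotvec(c["attitude"]).as_matrix().T+np.array(c["origin"])
def blobs(c,seed,tol=0.006,win=18):
    """connected region around seed whose height is within tol of seed's; centre of min circle"""
    P=cloud(c); u0,v0=seed; z0=np.median(P[v0-2:v0+3,u0-2:u0+3,2])
    m=(abs(P[...,2]-z0)<tol).astype(np.uint8); mm=np.zeros_like(m); mm[max(0,v0-win):v0+win,max(0,u0-win):u0+win]=1; m&=mm
    n,l,s,ce=cv2.connectedComponentsWithStats(m); k=l[v0,u0]
    return ce[k],s[k][2:5],z0
E
python3 - <<'E'
from h import *
for n,S in (("top",dict(ivory=(313,160),tan=(396,160),black=(318,217),brown=(390,210),red=(354,193),weight=(361,258),tin=(206,108),pot=(165,266),mat=(350,130),bench=(250,250))),("scene",dict(ivory=(338,212),tan=(258,226),black=(323,169),brown=(259,184),red=(295,193)))):
    c=cam(n)
    for k,s in S.items():
        ce,st,z0=blobs(c,s); p=onplane(c,*ce,z0); print(n,k,np.round(ce,1),st,"z",round(z0,4),np.round(p,4), "at .055", np.round(onplane(c,*ce,.055)[:2],4))
    hsv=cv2.cvtColor(c["pixels"],cv2.COLOR_BGR2HSV)
    m=cv2.inRange(hsv,(60,120,50),(85,255,255)); nn,l,s,ce=cv2.connectedComponentsWithStats(m)
    P=[]
    for i in range(1,nn):
        if s[i][4]>100: p=onplane(c,*ce[i],.023); P.append(p); print("pad",ce[i].round(1),s[i][2:5],p.round(4),depthpt(c,*ce[i]).round(4))
    P=np.array(P); print(np.linalg.norm(np.diff(P,axis=0),axis=1).round(4))
E
```

```text
top ivory [313.  159.3] [ 19  18 263] z 0.0523 [ 0.6087 -0.1     0.0523] at .055 [ 0.6082 -0.1   ]
top tan [395.9 158.9] [ 19  19 274] z 0.0517 [ 0.6043 -0.3055  0.0517] at .055 [ 0.6036 -0.305 ]
top black [318.8 216. ] [ 19  19 282] z 0.0518 [ 0.4679 -0.1102  0.0518] at .055 [ 0.4676 -0.1102]
top brown [390.3 209.2] [ 20  19 281] z 0.051 [ 0.4796 -0.2857  0.051 ] at .055 [ 0.4792 -0.285 ]
top red [354.1 191.6] [ 19  18 272] z 0.0506 [ 0.5256 -0.1988  0.0506] at .055 [ 0.5251 -0.1984]
top weight [362.2 257.1] [11 11 87] z 0.0496 [ 0.3653 -0.2124  0.0496] at .055 [ 0.3653 -0.2119]
top tin [205.7 107.6] [ 24  24 426] z 0.042 [0.7511 0.1673 0.042 ] at .055 [0.747  0.1644]
top pot [164.6 265.2] [ 8  5 20] z 0.0625 [0.3599 0.2602 0.0625] at .055 [0.3598 0.2625]
top mat [349.5 129.5] [  36   36 1270] z -0.0002 [ 6.959e-01 -1.975e-01 -2.000e-04] at .055 [ 0.6813 -0.1929]
top bench [249.5 249.6] [  36   36 1261] z -0.0002 [ 3.919e-01  6.620e-02 -2.000e-04] at .055 [0.3911 0.0589]
pad [199.1 143.1] [ 25  24 458] [0.6646 0.1883 0.023 ] [0.6645 0.1882 0.023 ]
pad [192.2 171.9] [ 25  25 465] [0.
[... 356 characters left out ...]
249] z 0.0537 [ 0.6073 -0.3023  0.0537] at .055 [ 0.6081 -0.3022]
scene black [323.  169.1] [ 17  16 200] z 0.0534 [ 0.4706 -0.1069  0.0534] at .055 [ 0.4717 -0.1071]
scene brown [258.8 183.9] [ 18  15 213] z 0.053 [ 0.4823 -0.2826  0.053 ] at .055 [ 0.4837 -0.2826]
scene red [294.2 192.5] [ 18  16 221] z 0.0532 [ 0.5285 -0.1956  0.0532] at .055 [ 0.5296 -0.1957]
pad [440.2 147.8] [ 22  17 291] [0.4451 0.2413 0.023 ] [0.4464 0.2404 0.0248]
pad [443.6 169.4] [ 22  18 320] [0.5193 0.2244 0.023 ] [0.5206 0.2235 0.025 ]
pad [447.  192.3] [ 23  20 356] [0.5926 0.2072 0.023 ] [0.5921 0.2075 0.0222]
pad [450.8 217.1] [ 24  21 396] [0.6669 0.1899 0.023 ] [0.6684 0.1886 0.0261]
[0.076  0.0753 0.0763]
```

```bash
cat >> h.py <<'E'
J=dict(ivory=(.610,-.098),tan=(.606,-.304),black=(.469,-.1085),brown=(.481,-.284))
PAD=[(.444,.2406),(.518,.2236),(.5917,.2064),(.6658,.1891)]
ROW=np.arctan2(.1891-.2406,.6658-.444)
def go(x,y,tz,yaw=ROW):
    """shift (mm) and turn in tool axes to put TCP at x,y,tz pointing down, tool x at yaw"""
    o=manip.get_obs(); r=R.from_rotvec(o["eef_rot"]); p=np.array(o["eef_pos"])
    want=R.from_matrix(np.array([[np.cos(yaw),np.sin(yaw),0],[np.sin(yaw),-np.cos(yaw),0],[0,0,-1]]).T)
    print("shift",(r.inv().apply(np.array([x,y,tz])-p)*1000).round(1),"turn",(r.inv()*want).as_rotvec().round(4))
E
cat > st.py <<'E'
import sys
from h import *
o=manip.get_obs(); print("t",round(o["time_s"],2),"pos",np.round(o["eef_pos"],4),"w",round(o["width"],3),"F",np.round(o["force"],1),"q",np.round(o["qpos"],2))
a=sys.argv[1:]
for i in range(0,len(a),3): go(*map(float,a[i:i+3]))
E
python3 st.py .610 -.098 .22
```

```text
t 0.2 pos [ 0.2166 -0.6126  0.3034] w 0.998 F [0.1 0.3 0. ] q [ 1.13  0.33  0.04  1.47 -0.01  1.34 -0.06]
shift [ 542.5 -354.    83.7] turn [-1.000e-03  3.000e-04  5.679e-01]
```

```bash
python3 -m inch '[[33,-22,0,0,0,0.06,-1],[66,-43,5,0,0,0.12,-1],[99,-65,10,0,0,0.18,-1],[132,-86,15,0,0,0.24,-1],[165,-108,20,0,0,0.3,-1],[198,-129,25,0,0,0.36,-1],[231,-151,30,0,0,0.42,-1],[264,-172,35,0,0,0.48,-1],[297,-194,40,0,0,0.54,-1],[330,-215,45,0,0,0.568,-1]]' 30; python3 st.py .610 -.098 .22
```

```text
time_s: 1.03
eef_pos: [0.4568, -0.2981, 0.2585]
eef_rot: [-3.12, 0.363, 0.0]
force: [1.2, 0.8, -0.7]
width: 1.0
t 1.03 pos [ 0.4568 -0.2981  0.2585] w 1.0 F [ 1.2  0.8 -0.7] q [ 0.65  0.16 -0.17  1.77  0.03  1.21 -1.33]
shift [ 103.2 -229.9   38.6] turn [-0.0007  0.0004 -0.0036]
```

```bash
python3 -m inch '[[15,-33,5,0,0,0,-1],[30,-66,10,0,0,0,-1],[45,-99,15,0,0,0,-1],[60,-132,20,0,0,0,-1],[75,-165,25,0,0,0,-1],[88,-195,30,0,0,0,-1],[97,-216,35,0,0,0,-1],[103.2,-230,38.6,0,0,0,-1],[103.2,-230,38.6,0,0,0,-1],[103.2,-230,38.6,0,0,0,-1]]'; python3 st.py .610 -.098 .086
python3 - <<'E'
from h import *
c=cam("wrist"); cv2.imwrite("pics/w1.png",c["pixels"])
E
```

```text
time_s: 1.87
eef_pos: [0.61, -0.0971, 0.2193]
eef_rot: [-3.12, 0.36, 0.002]
force: [-0.3, 0.1, -0.2]
width: 0.998
t 1.87 pos [ 0.61   -0.0971  0.2193] w 0.998 F [-0.3  0.1 -0.2] q [ 0.33  0.34 -0.3   1.64  0.11  1.18 -1.8 ]
shift [  0.4   1.  133.3] turn [-0.0008  0.0016 -0.0018]
```

View pics/w1.png

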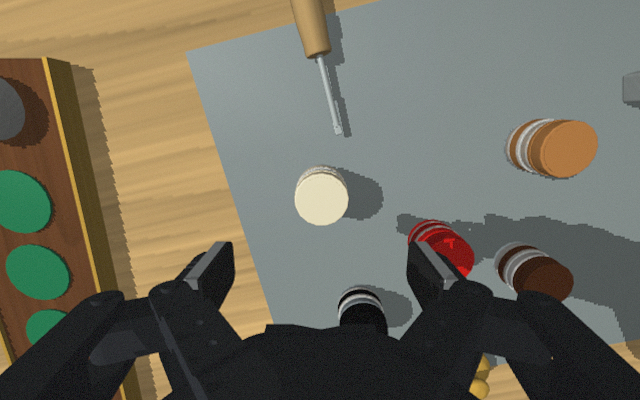

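The wrist view shows the ivory lid at (321,196), centred between the fingers, with the awl tip at (338,133), well ahead. I'll use this view as a third check on the jar positions.

```bash
python3 - <<'E'
from h import *
c=cam("wrist")
for k,s in dict(ivory=(321,198),tan=(568,148),brown=(545,278)).items():
    ce,st,z0=blobs(c,s,.004,60); print(k,ce.round(1),st,z0.round(4),onplane(c,*ce,.052).round(4))
E
python3 st.py .610 -.098 .086
```

```text
ivory [319.6 199.2] [  54   53 2214] 0.0527 [ 0.6103 -0.098   0.052 ]
tan [565.1 148.4] [  61   58 2656] 0.0529 [ 0.6062 -0.3028  0.052 ]
brown [547.7 280. ] [  53   39 1384] 0.0528 [ 0.4862 -0.2857  0.052 ]
t 1.97 pos [ 0.6096 -0.0991  0.22  ] w 0.997 F [-0.8 -0.7  0.3] q [ 0.33  0.34 -0.3   1.64  0.11  1.18 -1.8 ]
shift [  0.2  -1.2 134. ] turn [ 0.      0.0006 -0.0048]
```

Three measurements agree (the wrist view of brown is partly hidden). Descend.

```bash
python3 -m inch '[[0.3,0,20,0,0,0,-1],[0.3,0,40,0,0,0,-1],[0.3,0,60,0,0,0,-1],[0.3,0,80,0,0,0,-1],[0.3,0,98,0,0,0,-1],[0.3,0,112,0,0,0,-1],[0.3,0,124,0,0,0,-1],[0.3,0,134,0,0,0,-1],[0.3,0,134,0,0,0,-1],[0.3,0,134,0,0,0,-1]]'; python3 -m inch '[[0,0,0,0,0,0,0],[0,0,0,0,0,0,0.3],[0,0,0,0,0,0,1],[0,0,0,0,0,0,1],[0,0,0,0,0,0,1],[0,0,0,0,0,0,1],[0,0,0,0,0,0,1],[0,0,0,0,0,0,1],[0,0,0,0,0,0,1],[0,0,0,0,0,0,1]]' 30; python3 st.py .610 -.098 .22
```

```text
time_s: 2.8
eef_pos: [0.6098, -0.0994, 0.086]
eef_rot: [-3.12, 0.366, 0.001]
force: [0.1, 0.4, 0.1]
width: 0.999
time_s: 3.63
eef_pos: [0.6103, -0.0993, 0.0871]
eef_rot: [3.12, -0.365, 0.001]
force: [-2.1, 0.8, 4.8]
width: 0.549
t 3.63 pos [ 0.6103 -0.0993  0.0871] w 0.549 F [-2.1  0.8  4.8] q [ 0.32  0.48 -0.28  1.74  0.16  0.94 -1.84]
shift [  -0.5   -1.2 -132.9] turn [-0.     -0.0005 -0.005 ]
```

```bash
python3 -m inch '[[0,0,-6,0,0,0,1],[0,0,-18,0,0,0,1],[0,0,-36,0,0,0,1],[0,0,-58,0,0,0,1],[0,0,-80,0,0,0,1],[0,0,-100,0,0,0,1],[0,0,-116,0,0,0,1],[0,0,-128,0,0,0,1],[0,0,-133,0,0,0,1],[0,0,-133,0,0,0,1]]'; python3 st.py .444 .2406 .22
```

```text
time_s: 4.47
eef_pos: [0.6107, -0.0993, 0.2217]
eef_rot: [3.12, -0.365, 0.004]
force: [-0.0, -0.2, -2.0]
width: 0.546
t 4.47 pos [ 0.6107 -0.0993  0.2217] w 0.546 F [-0.  -0.2 -2. ] q [ 0.33  0.34 -0.3   1.64  0.11  1.18 -1.8 ]
shift [-240.7 -292.2    1.1] turn [-0.0001 -0.0028 -0.005 ]
```

```bash
python3 -m inch '[[-9,-11,0,0,0,0,1],[-28,-34,0,0,0,0,1],[-51,-62,0,0,0,0,1],[-75,-91,0,0,0,0,1],[-99,-120,0,0,0,0,1],[-123,-149,0,0,0,0,1],[-147,-178,0,0,0,0,1],[-170,-206,0,0,0,0,1],[-190,-231,0,0,0,0,1],[-207,-251,0,0,0,0,1]]'; python3 st.py .444 .2406 .22
```

```text
time_s: 5.3
eef_pos: [0.4648, 0.1954, 0.2202]
eef_rot: [3.12, -0.361, 0.002]
force: [0.3, 0.7, -1.8]
width: 0.548
t 5.3 pos [0.4648 0.1954 0.2202] w 0.548 F [ 0.3  0.7 -1.8] q [ 0.    0.14 -0.52  1.9   0.08  1.12 -2.35]
shift [-30.6 -39.3   0.2] turn [ 0.0004 -0.0012 -0.0025]
```

```bash
python3 -m inch '[[-14,-18,0,0,0,0,1],[-24,-30,0,0,0,0,1],[-29,-37,0,0,0,0,1],[-30.6,-39.3,0,0,0,0,1],[-30.6,-39.3,10,0,0,0,1],[-30.6,-39.3,26,0,0,0,1],[-30.6,-39.3,46,0,0,0,1],[-30.6,-39.3,64,0,0,0,1],[-30.6,-39.3,80,0,0,0,1],[-30.6,-39.3,88,0,0,0,1]]'; python3 st.py .444 .2406 .113 .444 .2406 .1095
python3 - <<'E'
from h import *
for n in("top","scene"):
    c=cam(n); p=c["pixels"]; p=p[150:310,100:260] if n=="top" else p[80:240,360:520]
    cv2.imwrite(f"pics/{n}2.png",cv2.resize(p,None,fx=3,fy=3))
E
cd pics; python3 -c "
import cv2,numpy as np
cv2.imwrite('c2.png',cv2.resize(np.hstack([cv2.imread('top2.png'),cv2.imread('scene2.png')]),(800,400)))"
```

```text
time_s: 6.13
eef_pos: [0.4437, 0.2383, 0.1292]
eef_rot: [3.118, -0.365, -0.003]
force: [-0.5, -0.9, -1.1]
width: 0.547
t 6.13 pos [0.4437 0.2383 0.1292] w 0.547 F [-0.5 -0.9 -1.1] q [-0.09  0.26 -0.55  1.98  0.17  0.95 -2.52]
shift [-0.2 -2.4 16.2] turn [ 0.0029  0.0014 -0.0048]
shift [-0.2 -2.4 19.7] turn [ 0.0029  0.0014 -0.0048]
```

View pics/c2.png

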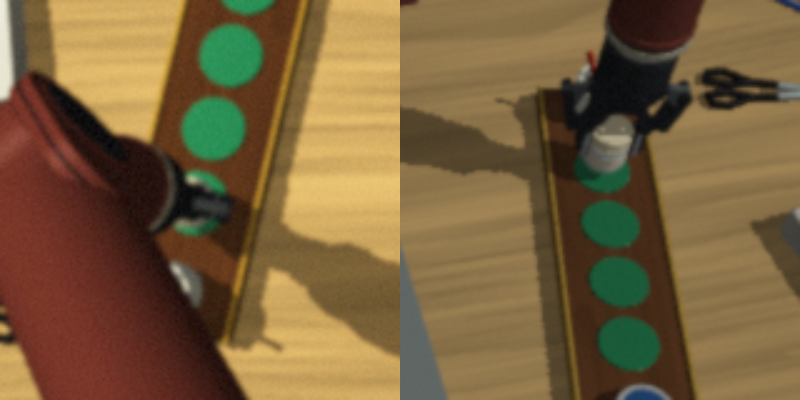

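Ivory is held above the first pad, next to the pot (scene crop 610,145). Lowering slowly.

```bash
python3 -m inch '[[0,-2.4,4,0.003,0,-0.005,1],[0,-2.4,8,0.003,0,-0.005,1],[0,-2.4,11,0.003,0,-0.005,1],[0,-2.4,13,0.003,0,-0.005,1],[0,-2.4,15,0.003,0,-0.005,1],[0,-2.4,16,0.003,0,-0.005,1],[0,-2.4,17,0.003,0,-0.005,1],[0,-2.4,17.5,0.003,0,-0.005,1],[0,-2.4,18,0.003,0,-0.005,1],[0,-2.4,18,0.003,0,-0.005,1]]'; python3 st.py .444 .2406 .1095
```

```text
time_s: 7.07
eef_pos: [0.4442, 0.2412, 0.1122]
eef_rot: [-3.121, 0.356, 0.002]
force: [0.1, -0.5, -1.6]
width: 0.549
t 7.07 pos [0.4442 0.2412 0.1122] w 0.549 F [ 0.1 -0.5 -1.6] q [-0.1   0.29 -0.54  1.99  0.18  0.91 -2.54]
shift [-0.   0.7  2.7] turn [-0.0003  0.0014  0.001 ]
```

```bash
python3 -m inch '[[0,0.6,0.3,0,0,0,1],[0,0.6,0.6,0,0,0,1],[0,0.6,0.9,0,0,0,1],[0,0.6,1.2,0,0,0,1],[0,0.6,1.4,0,0,0,1],[0,0.6,1.6,0,0,0,1],[0,0.6,1.8,0,0,0,1],[0,0.6,2,0,0,0,1],[0,0.6,2,0,0,0,1],[0,0.6,2,0,0,0,1]]'; python3 st.py .444 .2406 .1095
```

```text
time_s: 7.9
eef_pos: [0.444, 0.2407, 0.1102]
eef_rot: [-3.121, 0.356, 0.002]
force: [-0.4, -0.4, -1.3]
width: 0.548
t 7.9 pos [0.444  0.2407 0.1102] w 0.548 F [-0.4 -0.4 -1.3] q [-0.1   0.29 -0.54  2.    0.19  0.91 -2.54]
shift [0.  0.1 0.7] turn [-0.0004  0.0015  0.001 ]
```

```bash
python3 -m inch '[[0,0,0.3,0,0,0,1],[0,0,0.6,0,0,0,1],[0,0,0.9,0,0,0,1],[0,0,1.2,0,0,0,1],[0,0,1.5,0,0,0,1],[0,0,1.5,0,0,0,1],[0,0,1.5,0,0,0,1],[0,0,1.5,0,0,0,1],[0,0,1.5,0,0,0,1],[0,0,1.5,0,0,0,1]]'; python3 st.py .444 .2406 .1095
```

```text
time_s: 8.73
eef_pos: [0.444, 0.2408, 0.11]
eef_rot: [3.121, -0.356, -0.001]
force: [-6.4, -3.6, 17.7]
width: 0.547
t 8.73 pos [0.444  0.2408 0.11  ] w 0.547 F [-6.4 -3.6 17.7] q [-0.1   0.29 -0.54  2.    0.19  0.91 -2.54]
shift [-0.   0.2  0.5] turn [0.0002 0.0009 0.001 ]
```

```bash
python3 -m inch '[[0,0,0.3,0,0,0,1],[0,0,0.3,0,0,0,0.1],[0,0,0.3,0,0,0,-0.2],[0,0,0.3,0,0,0,-0.6],[0,0,0.3,0,0,0,-1],[0,0,0.3,0,0,0,-1],[0,0,-4,0,0,0,-1],[0,0,-18,0,0,0,-1],[0,0,-40,0,0,0,-1],[0,0,-65,0,0,0,-1]]'; python3 st.py .606 -.304 .22
```

```text
time_s: 9.57
eef_pos: [0.4434, 0.2405, 0.1751]
eef_rot: [3.12, -0.356, -0.005]
force: [0.6, 0.9, 0.3]
width: 0.996
t 9.57 pos [0.4434 0.2405 0.1751] w 0.996 F [0.6 0.9 0.3] q [-0.07  0.2  -0.56  1.94  0.12  1.04 -2.48]
shift [280.8 494.  -45.1] turn [0.0013 0.0029 0.0012]
```

```bash
python3 -m inch '[[5,8,-20,0,0,0,-1],[19,33,-40,0,0,0,-1],[37,65,-45,0,0,0,-1],[55,97,-45,0,0,0,-1],[73,129,-45,0,0,0,-1],[91,161,-45,0,0,0,-1],[109,193,-45,0,0,0,-1],[127,225,-45,0,0,0,-1],[146,257,-45,0,0,0,-1],[164,289,-45,0,0,0,-1]]'; python3 - <<'E'
from h import *
for n,S in (("top",dict(ivory=(175,226))),("scene",dict(ivory=(440,137)))):
    c=cam(n); cv2.imwrite(f"pics/{n}3.png",c["pixels"])
    for k,s in S.items():
        ce,st,z0=blobs(c,s); print(n,k,ce.round(1),st,z0.round(4),onplane(c,*ce,.075).round(4))
E
python3 st.py .606 -.304 .22
```

```text
time_s: 10.4
eef_pos: [0.5386, -0.0798, 0.2205]
eef_rot: [3.12, -0.355, -0.004]
force: [1.0, 0.7, 0.5]
width: 0.998
top ivory [172.8 229.6] [ 20  20 310] 0.0736 [0.4433 0.2378 0.075 ]
scene ivory [444.1 135.8] [ 17  14 189] 0.0765 [0.4441 0.2412 0.075 ]
t 10.5 pos [ 0.5389 -0.0849  0.22  ] w 0.998 F [-0.5 -0.1 -0.2] q [ 0.33  0.2  -0.29  1.81  0.07  1.14 -1.79]
shift [116.4 197.4   0.4] turn [ 0.0034  0.0022 -0.0073]
```

View pics/scene3.png

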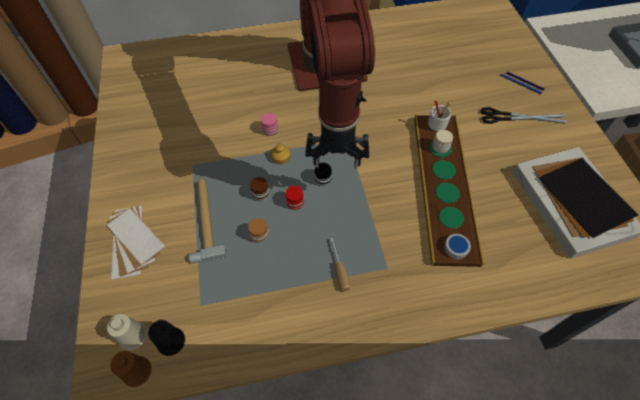

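Ivory stands upright on the pad at (444,136), measured within about 1 mm of the centre. Next is tan.

```bash
python3 -m inch '[[16,28,0,0,0,0,-1],[34,58,0,0,0,0,-1],[52,88,0,0,0,0,-1],[70,118,0,0,0,0,-1],[86,146,0,0,0,0,-1],[100,170,0,0,0,0,-1],[111,188,0,0,0,0,-1],[116.4,197.4,0,0.003,0.002,-0.007,-1],[116.4,197.4,0,0.003,0.002,-0.007,-1],[116.4,197.4,0,0.003,0.002,-0.007,-1]]'; python3 st.py .606 -.304 .086
```

```text
time_s: 11.33
eef_pos: [0.606, -0.303, 0.2202]
eef_rot: [-3.12, 0.358, 0.001]
force: [0.9, 0.2, -0.4]
width: 0.998
t 11.33 pos [ 0.606  -0.303   0.2202] w 0.998 F [ 0.9  0.2 -0.4] q [ 0.53  0.45 -0.18  1.48  0.08  1.22 -1.46]
shift [  0.3   1.  134.2] turn [-0.0006  0.0008 -0.    ]
```

```bash
python3 -m inch '[[0.3,0.5,20,0,0,0,-1],[0.3,0.5,45,0,0,0,-1],[0.3,0.5,70,0,0,0,-1],[0.3,0.5,93,0,0,0,-1],[0.3,0.5,112,0,0,0,-1],[0.3,0.5,125,0,0,0,-1],[0.3,0.5,132,0,0,0,-1],[0.3,0.5,134,0,0,0,-1],[0.3,0.5,134,0,0,0,-1],[0.3,0.5,134,0,0,0,0]]'; python3 -m inch '[[0,0,0,0,0,0,0.3],[0,0,0,0,0,0,1],[0,0,0,0,0,0,1],[0,0,0,0,0,0,1],[0,0,0,0,0,0,1],[0,0,0,0,0,0,1],[0,0,0,0,0,0,1],[0,0,0,0,0,0,1],[0,0,0,0,0,0,1],[0,0,0,0,0,0,1]]' 30; python3 st.py .606 -.304 .22
```

```text
time_s: 12.17
eef_pos: [0.6068, -0.3034, 0.0875]
eef_rot: [-3.121, 0.357, -0.002]
force: [0.7, 0.4, -0.2]
width: 0.884
time_s: 13.0
eef_pos: [0.6075, -0.3037, 0.0891]
eef_rot: [3.121, -0.358, 0.005]
force: [-0.7, 0.4, 6.8]
width: 0.548
t 13.0 pos [ 0.6075 -0.3037  0.0891] w 0.548 F [-0.7  0.4  6.8] q [ 0.52  0.57 -0.17  1.59  0.11  0.99 -1.48]
shift [  -1.     0.6 -130.9] turn [-0.0001 -0.003  -0.    ]
```

```bash
python3 -m inch '[[0,0,-6,0,0,0,1],[0,0,-18,0,0,0,1],[0,0,-36,0,0,0,1],[0,0,-58,0,0,0,1],[0,0,-80,0,0,0,1],[0,0,-100,0,0,0,1],[0,0,-116,0,0,0,1],[0,-4,-128,0,0,0,1],[0,-14,-131,0,0,0,1],[-5,-32,-131,0,0,0,1]]'; python3 st.py .519 .2234 .22
```

```text
time_s: 13.83
eef_pos: [0.6097, -0.2726, 0.2214]
eef_rot: [3.119, -0.362, 0.008]
force: [0.5, 0.1, -1.5]
width: 0.55
t 13.83 pos [ 0.6097 -0.2726  0.2214] w 0.55 F [ 0.5  0.1 -1.5] q [ 0.49  0.43 -0.19  1.51  0.08  1.21 -1.51]
shift [-2.018e+02 -4.621e+02 -2.000e-01] turn [ 0.0012 -0.0051 -0.0027]
```

```bash
python3 -m inch '[[-14,-33,0,0,-0.005,0,1],[-29,-66,0,0,-0.005,0,1],[-43,-99,0,0,-0.005,0,1],[-58,-132,0,0,-0.005,0,1],[-72,-165,0,0,-0.005,0,1],[-87,-198,0,0,-0.005,0,1],[-101,-231,0,0,-0.005,0,1],[-116,-264,0,0,-0.005,0,1],[-130,-297,0,0,-0.005,0,1],[-144,-330,0,0,-0.005,0,1]]'; python3 st.py .519 .2234 .22
```

```text
time_s: 14.67
eef_pos: [0.5437, 0.0841, 0.2199]
eef_rot: [3.119, -0.36, -0.001]
force: [0.2, -0.0, -2.8]
width: 0.546
t 14.67 pos [0.5437 0.0841 0.2199] w 0.546 F [ 0.2 -0.  -2.8] q [ 0.11  0.22 -0.39  1.8   0.09  1.14 -2.11]
shift [ -55.8 -130.    -0.3] turn [ 0.0014  0.0005 -0.0019]
```

```bash
python3 -m inch '[[-14,-33,0,0,0,0,1],[-28,-66,0,0,0,0,1],[-41,-96,0,0,0,0,1],[-50,-117,0,0,0,0,1],[-54,-127,0,0,0,0,1],[-55.8,-130,0,0,0,0,1],[-55.8,-130,10,0,0,0,1],[-55.8,-130,28,0,0,0,1],[-55.8,-130,50,0,0,0,1],[-55.8,-130,70,0,0,0,1]]'; python3 st.py .519 .2234 .12 .519 .2234 .112
```

```text
time_s: 15.5
eef_pos: [0.5193, 0.2207, 0.1479]
eef_rot: [3.118, -0.365, -0.001]
force: [0.3, 0.5, -3.0]
width: 0.552
t 15.5 pos [0.5193 0.2207 0.1479] w 0.552 F [ 0.3  0.5 -3. ] q [-0.09  0.34 -0.46  1.83  0.17  1.02 -2.42]
shift [-0.9 -2.6 27.9] turn [ 0.0028  0.0004 -0.0048]
shift [-0.9 -2.6 35.9] turn [ 0.0028  0.0004 -0.0048]
```

```bash
python3 -m inch '[[-0.9,-2.6,10,0.003,0,-0.005,1],[-0.9,-2.6,18,0.003,0,-0.005,1],[-0.9,-2.6,24,0.003,0,-0.005,1],[-0.9,-2.6,29,0.003,0,-0.005,1],[-0.9,-2.6,32,0.003,0,-0.005,1],[-0.9,-2.6,33.5,0.003,0,-0.005,1],[-0.9,-2.6,34.3,0.003,0,-0.005,1],[-0.9,-2.6,35,0.003,0,-0.005,1],[-0.9,-2.6,35,0.003,0,-0.005,1],[-0.9,-2.6,35,0.003,0,-0.005,1]]'; python3 st.py .519 .2234 .112
```

```text
time_s: 16.33
eef_pos: [0.5192, 0.2235, 0.1132]
eef_rot: [-3.121, 0.357, -0.0]
force: [-0.2, -0.4, -1.1]
width: 0.546
t 16.33 pos [0.5192 0.2235 0.1132] w 0.546 F [-0.2 -0.4 -1.1] q [-0.11  0.38 -0.45  1.86  0.2   0.95 -2.44]
shift [-0.1  0.1  1.2] turn [-0.0005 -0.0001  0.0003]
```

```bash
python3 -m inch '[[0,0,0.3,0,0,0,1],[0,0,0.5,0,0,0,1],[0,0,0.7,0,0,0,1],[0,0,0.9,0,0,0,1],[0,0,1.1,0,0,0,1],[0,0,1.3,0,0,0,1],[0,0,1.5,0,0,0,1],[0,0,1.5,0,0,0,1],[0,0,1.5,0,0,0,1],[0,0,1.5,0,0,0,1]]'; python3 st.py .519 .2234 .112
```

```text
time_s: 17.17
eef_pos: [0.5191, 0.2235, 0.1121]
eef_rot: [-3.121, 0.357, -0.0]
force: [-3.4, -0.9, 4.9]
width: 0.549
t 17.17 pos [0.5191 0.2235 0.1121] w 0.549 F [-3.4 -0.9  4.9] q [-0.11  0.38 -0.45  1.86  0.2   0.95 -2.44]
shift [-0.1  0.2  0.1] turn [-0.0004 -0.0002  0.0003]
```

Contact. Release and rise, then on to brown.

```bash
python3 -m inch '[[0,0,0.3,0,0,0,1],[0,0,0.3,0,0,0,0.1],[0,0,0.3,0,0,0,-0.2],[0,0,0.3,0,0,0,-0.6],[0,0,0.3,0,0,0,-1],[0,0,0.3,0,0,0,-1],[0,0,-4,0,0,0,-1],[0,0,-18,0,0,0,-1],[0,0,-40,0,0,0,-1],[0,0,-65,0,0,0,-1]]'; python3 st.py .483 -.284 .22
```

```text
time_s: 18.0
eef_pos: [0.5184, 0.2233, 0.1771]
eef_rot: [3.121, -0.357, -0.003]
force: [0.4, -0.3, 0.5]
width: 0.998
t 18.0 pos [0.5184 0.2233 0.1771] w 0.998 F [ 0.4 -0.3  0.5] q [-0.09  0.3  -0.47  1.8   0.15  1.07 -2.41]
shift [ 79.9 502.2 -42.7] turn [0.0006 0.0018 0.0005]
```

```bash
python3 -m inch '[[1,8,-20,0,0,0,-1],[5,34,-40,0,0,0,-1],[10,68,-43,0,0,0,-1],[16,102,-43,0,0,0,-1],[22,136,-43,0,0,0,-1],[27,170,-43,0,0,0,-1],[32,204,-43,0,0,0,-1],[38,238,-43,0,0,0,-1],[43,272,-43,0,0,0,-1],[49,306,-43,0,0,0,-1]]'; python3 st.py .482 -.284 .22
```

```text
time_s: 18.83
eef_pos: [0.4968, -0.0874, 0.2208]
eef_rot: [3.121, -0.356, -0.002]
force: [1.2, 0.0, -0.3]
width: 1.002
t 18.83 pos [ 0.4968 -0.0874  0.2208] w 1.002 F [ 1.2  0.  -0.3] q [ 0.33  0.12 -0.26  1.91  0.03  1.12 -1.74]
shift [ 29.9 194.8   0.9] turn [0.0006 0.001  0.0007]
```

```bash
python3 -m inch '[[5,33,0,0,0,0,-1],[10,66,0,0,0,0,-1],[15,99,0,0,0,0,-1],[20,130,0,0,0,0,-1],[24,158,0,0,0,0,-1],[28,180,0,0,0,0,-1],[29.5,191,0,0,0,0,-1],[29.9,194.8,0,0,0,0,-1],[29.9,194.8,0,0,0,0,-1],[29.9,194.8,0,0,0,0,-1]]'; python3 - <<'E'
from h import *
c=cam("wrist"); cv2.imwrite("pics/w4.png",c["pixels"])
ce,st,z0=blobs(c,(321,196),.004,60); print(ce.round(1),st,z0.round(4),onplane(c,*ce,.052).round(4))
c=cam("scene"); cv2.imwrite("pics/s4.png",c["pixels"])
ce,st,z0=blobs(c,(446,158)); print(ce.round(1),st,z0.round(4),onplane(c,*ce,.075).round(4))
c=cam("top")
ce,st,z0=blobs(c,(180,199)); print(ce.round(1),st,z0.round(4),onplane(c,*ce,.075).round(4))
E
python3 st.py .482 -.284 .086
```

```text
time_s: 19.67
eef_pos: [0.4824, -0.2824, 0.2208]
eef_rot: [-3.121, 0.354, 0.002]
force: [-0.5, 0.7, -0.5]
width: 0.998
[323.6 200.4] [  54   52 2187] 0.0527 [ 0.4809 -0.285   0.052 ]
[447.7 157.8] [ 18  15 209] 0.0762 [0.5183 0.2241 0.075 ]
[180.3 198.8] [ 20  19 299] 0.0729 [0.5165 0.2204 0.075 ]
t 19.82 pos [ 0.4825 -0.2824  0.221 ] w 1.002 F [-0.3  0.1  1. ] q [ 0.54  0.22 -0.11  1.79  0.03  1.14 -1.37]
shift [  0.    1.7 135. ] turn [0.0002 0.0009 0.0029]
```

View pics/w4.png

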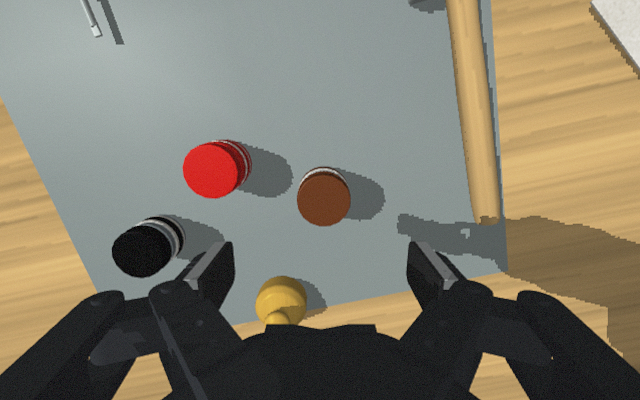

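View pics/s4.png

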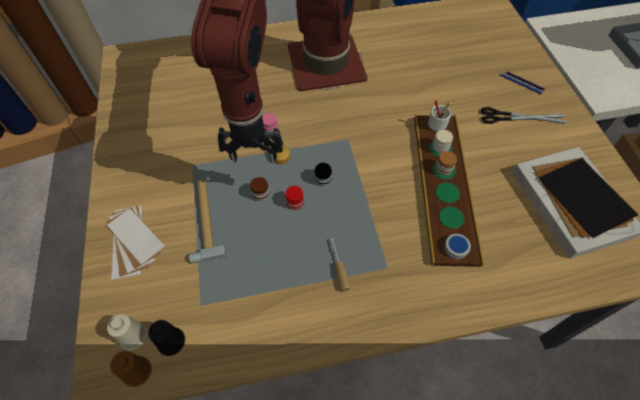

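Tan stands upright on pad 2 within about 2 mm. Brown is at (324,200), and its neighbours are clear. Descend.

```bash
python3 -m inch '[[-1,2.7,20,0,0,0.003,-1],[-1,2.7,45,0,0,0.003,-1],[-1,2.7,70,0,0,0.003,-1],[-1,2.7,93,0,0,0.003,-1],[-1,2.7,112,0,0,0.003,-1],[-1,2.7,125,0,0,0.003,-1],[-1,2.7,132,0,0,0.003,-1],[-1,2.7,134,0,0,0.003,-1],[-1,2.7,134,0,0,0.003,-1],[-1,2.7,134,0,0,0.003,-1]]'; python3 -m inch '[[0,0,0,0,0,0,0],[0,0,0,0,0,0,0.3],[0,0,0,0,0,0,1],[0,0,0,0,0,0,1],[0,0,0,0,0,0,1],[0,0,0,0,0,0,1],[0,0,0,0,0,0,1],[0,0,0,0,0,0,1],[0,0,0,0,0,0,1],[0,0,0,0,0,0,1]]' 30; python3 st.py .481 -.285 .22
```

```text
time_s: 20.65
eef_pos: [0.4814, -0.2848, 0.0879]
eef_rot: [3.121, -0.357, 0.0]
force: [-0.6, -0.2, -1.0]
width: 1.001
time_s: 21.48
eef_pos: [0.4818, -0.2849, 0.0888]
eef_rot: [3.12, -0.357, 0.002]
force: [-1.5, 0.1, 6.8]
width: 0.547
t 21.48 pos [ 0.4818 -0.2849  0.0888] w 0.547 F [-1.5  0.1  6.8] q [ 0.54  0.37 -0.1   1.9   0.05  0.88 -1.38]
shift [  -0.6    0.3 -131.2] turn [ 0.0007 -0.0014  0.0003]
```

```bash
python3 -m inch '[[0,0,-6,0,0,0,1],[0,0,-18,0,0,0,1],[0,0,-36,0,0,0,1],[0,0,-58,0,0,0,1],[0,0,-80,0,0,0,1],[0,0,-100,0,0,0,1],[0,0,-116,0,0,0,1],[0,-4,-128,0,0,0,1],[0,-14,-131,0,0,0,1],[0,-32,-131,0,0,0,1]]'; python3 st.py .5924 .2062 .22
```

```text
time_s: 22.32
eef_pos: [0.4888, -0.2545, 0.221]
eef_rot: [3.119, -0.361, 0.005]
force: [0.0, 0.1, -1.9]
width: 0.547
t 22.32 pos [ 0.4888 -0.2545  0.221 ] w 0.547 F [ 0.   0.1 -1.9] q [ 0.51  0.2  -0.13  1.81  0.03  1.13 -1.43]
shift [-4.500e+00 -4.722e+02  2.000e-01] turn [ 0.0017 -0.0032 -0.0025]
```

```bash
python3 -m inch '[[0,-34,0,0,0,0,1],[0,-68,0,0,0,0,1],[-1,-102,0,0,0,0,1],[-1,-136,0,0,0,0,1],[-1,-170,0,0,0,0,1],[-2,-204,0,0,0,0,1],[-2,-238,0,0,0,0,1],[-3,-272,0,0,0,0,1],[-3,-306,0,0,0,0,1],[-3,-340,0,0,0,0,1]]'; python3 st.py .5924 .2062 .22
```

```text
time_s: 23.15
eef_pos: [0.5628, 0.0798, 0.2199]
eef_rot: [3.119, -0.36, 0.003]
force: [1.3, -0.7, -0.5]
width: 0.543
t 23.15 pos [0.5628 0.0798 0.2199] w 0.543 F [ 1.3 -0.7 -0.5] q [ 0.09  0.25 -0.36  1.76  0.1   1.15 -2.1 ]
shift [  -0.  -129.8   -0.4] turn [ 0.0019 -0.0021 -0.0019]
```

```bash
python3 -m inch '[[0,-33,0,0,0,0,1],[0,-66,0,0,0,0,1],[0,-96,0,0,0,0,1],[0,-117,0,0,0,0,1],[0,-127,0,0,0,0,1],[0,-130,0,0,0,0,1],[0,-130,10,0,0,0,1],[0,-130,28,0,0,0,1],[0,-130,50,0,0,0,1],[0,-130,70,0,0,0,1]]'; python3 st.py .5924 .2062 .112
```

```text
time_s: 23.98
eef_pos: [0.5924, 0.2036, 0.148]
eef_rot: [3.117, -0.364, 0.003]
force: [-0.1, 0.4, -0.8]
width: 0.548
t 23.98 pos [0.5924 0.2036 0.148 ] w 0.548 F [-0.1  0.4 -0.8] q [-0.1   0.44 -0.39  1.68  0.19  1.06 -2.35]
shift [-0.7 -2.6 36. ] turn [ 0.0034 -0.0022 -0.0044]
```

```bash
python3 -m inch '[[-0.7,-2.6,10,0.003,-0.002,-0.004,1],[-0.7,-2.6,18,0.003,-0.002,-0.004,1],[-0.7,-2.6,24,0.003,-0.002,-0.004,1],[-0.7,-2.6,29,0.003,-0.002,-0.004,1],[-0.7,-2.6,32,0.003,-0.002,-0.004,1],[-0.7,-2.6,33.5,0.003,-0.002,-0.004,1],[-0.7,-2.6,34.3,0.003,-0.002,-0.004,1],[-0.7,-2.6,35,0.003,-0.002,-0.004,1],[-0.7,-2.6,35,0.003,-0.002,-0.004,1],[-0.7,-2.6,35,0.003,-0.002,-0.004,1]]'; python3 st.py .5924 .2062 .112
```

```text
time_s: 24.82
eef_pos: [0.5925, 0.2063, 0.1133]
eef_rot: [3.121, -0.358, 0.001]
force: [-0.4, -0.7, -1.5]
width: 0.546
t 24.82 pos [0.5925 0.2063 0.1133] w 0.546 F [-0.4 -0.7 -1.5] q [-0.1   0.48 -0.38  1.7   0.21  1.   -2.36]
shift [-0.1  0.1  1.3] turn [ 0.0001 -0.0006 -0.0004]
```

```bash
python3 -m inch '[[0,0,0.3,0,0,0,1],[0,0,0.5,0,0,0,1],[0,0,0.7,0,0,0,1],[0,0,0.9,0,0,0,1],[0,0,1.1,0,0,0,1],[0,0,1.3,0,0,0,1],[0,0,1.5,0,0,0,1],[0,0,1.5,0,0,0,1],[0,0,1.5,0,0,0,1],[0,0,1.5,0,0,0,1]]'; python3 st.py .5924 .2062 .112
```

```text
time_s: 25.65
eef_pos: [0.5925, 0.2063, 0.1119]
eef_rot: [3.121, -0.358, 0.001]
force: [-0.9, -0.4, 0.2]
width: 0.541
t 25.65 pos [0.5925 0.2063 0.1119] w 0.541 F [-0.9 -0.4  0.2] q [-0.1   0.48 -0.38  1.7   0.21  1.   -2.36]
shift [-0.1  0.1 -0.1] turn [ 0.0002 -0.0006 -0.0003]
```

```bash
python3 -m inch '[[0,0,0.3,0,0,0,1],[0,0,0.4,0,0,0,1],[0,0,0.4,0,0,0,0.1],[0,0,0.4,0,0,0,-0.3],[0,0,0.4,0,0,0,-1],[0,0,0.4,0,0,0,-1],[0,0,-4,0,0,0,-1],[0,0,-18,0,0,0,-1],[0,0,-40,0,0,0,-1],[0,0,-65,0,0,0,-1]]'; python3 st.py .469 -.109 .22
```

```text
time_s: 26.48
eef_pos: [0.592, 0.2062, 0.1777]
eef_rot: [3.12, -0.358, -0.001]
force: [0.3, -0.4, 0.1]
width: 0.997
t 26.48 pos [0.592  0.2062 0.1777] w 0.997 F [ 0.3 -0.4  0.1] q [-0.09  0.41 -0.4   1.65  0.17  1.11 -2.34]
shift [-48.5 334.9 -42. ] turn [ 0.0008  0.0008 -0.0002]
```

```bash
python3 -m inch '[[-1,8,-20,0,0,0,-1],[-5,34,-40,0,0,0,-1],[-10,68,-42,0,0,0,-1],[-15,102,-42,0,0,0,-1],[-20,136,-42,0,0,0,-1],[-25,170,-42,0,0,0,-1],[-30,204,-42,0,0,0,-1],[-34,238,-42,0,0,0,-1],[-39,270,-42,0,0,0,-1],[-43,296,-42,0,0,0,-1]]'; python3 -m inch '[[0,15,0,0,0,0,-1],[-2,28,0,0,0,0,-1],[-4,36,0,0,0,0,-1],[-5,39,0,0,0,0,-1],[-5,40,0,0,0,0,-1],[-5,40,0,0,0,0,-1],[-5,40,0,0,0,0,-1],[-5,40,0,0,0,0,-1],[-5,40,0,0,0,0,-1],[-5,40,0,0,0,0,-1]]'; python3 - <<'E'
from h import *
c=cam("wrist"); cv2.imwrite("pics/w5.png",c["pixels"])
ce,st,z0=blobs(c,(321,200),.004,60); print(ce.round(1),st,z0.round(4),onplane(c,*ce,.052).round(4))
c=cam("scene"); cv2.imwrite("pics/s5.png",c["pixels"])
ce,st,z0=blobs(c,(450,180)); print(ce.round(1),st,z0.round(4),onplane(c,*ce,.075).round(4))
E
python3 st.py .469 -.109 .086
```

```text
time_s: 27.32
eef_pos: [0.4823, -0.0746, 0.2215]
eef_rot: [3.12, -0.36, 0.001]
force: [0.7, -1.0, 0.6]
width: 1.0
time_s: 28.15
eef_pos: [0.4685, -0.112, 0.2214]
eef_rot: [3.12, -0.359, 0.001]
force: [-0.4, -0.6, -0.1]
width: 1.0
[315.9 199.7] [  54   53 2190] 0.0527 [ 0.469  -0.1084  0.052 ]
[451.5 181.3] [ 18  16 228] 0.0769 [0.5922 0.207  0.075 ]
t 28.25 pos [ 0.4684 -0.1122  0.2214] w 0.998 F [ 0.3  1.1 -0.6] q [ 0.36  0.07 -0.22  1.96  0.02  1.12 -1.67]
shift [ -0.2  -3.4 135.4] turn [ 0.001  -0.0007 -0.0011]
```

View pics/w5.png

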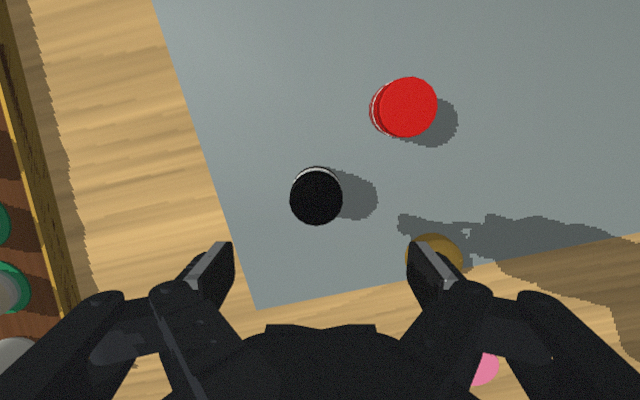

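View pics/s5.png

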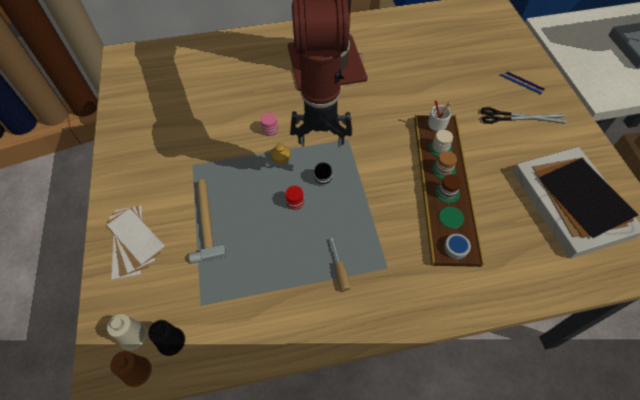

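Brown is placed at (451,181), on target. Black is at (316,200), and the weight is clear of the finger's footprint. Descend and grip.

```bash
python3 -m inch '[[0,-3.4,20,0,0,0,-1],[0,-3.6,45,0,0,0,-1],[0,-3.6,70,0,0,0,-1],[0,-3.6,93,0,0,0,-1],[0,-3.6,112,0,0,0,-1],[0,-3.6,125,0,0,0,-1],[0,-3.6,132,0,0,0,-1],[0,-3.6,134,0,0,0,-1],[0,-3.6,134,0,0,0,-1],[0,-3.6,134,0,0,0,-1]]'; python3 -m inch '[[0,0,0,0,0,0,0],[0,0,0,0,0,0,0.3],[0,0,0,0,0,0,1],[0,0,0,0,0,0,1],[0,0,0,0,0,0,1],[0,0,0,0,0,0,1],[0,0,0,0,0,0,1],[0,0,0,0,0,0,1],[0,0,0,0,0,0,1],[0,0,0,0,0,0,1]]' 30; python3 st.py .481 -.285 .22
```

```text
time_s: 29.08
eef_pos: [0.4698, -0.109, 0.0882]
eef_rot: [3.12, -0.359, 0.003]
force: [0.6, 0.5, 0.1]
width: 0.998
time_s: 29.92
eef_pos: [0.4702, -0.109, 0.089]
eef_rot: [3.12, -0.359, 0.004]
force: [-1.9, 0.4, 6.7]
width: 0.545
t 29.92 pos [ 0.4702 -0.109   0.089 ] w 0.545 F [-1.9  0.4  6.7] q [ 0.34  0.24 -0.22  2.08  0.07  0.83 -1.73]
shift [  50.9  169.1 -130.7] turn [ 0.001  -0.0029 -0.0012]
```

```bash
python3 -m inch '[[0,0,-6,0,0,0,1],[0,0,-18,0,0,0,1],[0,0,-36,0,0,0,1],[0,0,-58,0,0,0,1],[0,0,-80,0,0,0,1],[0,0,-100,0,0,0,1],[0,0,-116,0,0,0,1],[3,-4,-128,0,0,0,1],[10,-14,-131,0,0,0,1],[20,-30,-131,0,0,0,1]]'; python3 st.py .667 .1888 .22
```

```text
time_s: 30.75
eef_pos: [0.4966, -0.0848, 0.2213]
eef_rot: [3.118, -0.363, 0.007]
force: [0.4, -0.9, -2.4]
width: 0.55
t 30.75 pos [ 0.4966 -0.0848  0.2213] w 0.55 F [ 0.4 -0.9 -2.4] q [ 0.32  0.11 -0.25  1.91  0.03  1.12 -1.75]
shift [ 103.1 -305.4    1.3] turn [ 0.0016 -0.0048 -0.0035]
```

```bash
python3 -m inch '[[11,-33,0,0,0,0,1],[22,-66,0,0,0,0,1],[33,-99,0,0,0,0,1],[45,-132,0,0,0,0,1],[56,-165,0,0,0,0,1],[67,-198,0,0,0,0,1],[78,-231,0,0,0,0,1],[88,-260,0,0,0,0,1],[96,-282,0,0,0,0,1],[100,-296,0,0,0,0,1]]'; python3 st.py .667 .1888 .22
```

```text
time_s: 31.58
eef_pos: [0.6623, 0.1845, 0.2199]
eef_rot: [3.121, -0.359, 0.005]
force: [-0.8, -0.3, -1.8]
width: 0.545
t 31.58 pos [0.6623 0.1845 0.2199] w 0.545 F [-0.8 -0.3 -1.8] q [-0.07  0.49 -0.37  1.45  0.18  1.24 -2.26]
shift [ 3.6 -5.3 -0.1] turn [ 0.0002 -0.003  -0.0008]
```

```bash
python3 -m inch '[[3,-4,0,0,-0.003,0,1],[3.6,-5.3,4,0,-0.003,0,1],[3.6,-5.3,16,0,-0.003,0,1],[3.6,-5.3,34,0,-0.003,0,1],[3.6,-5.3,54,0,-0.003,0,1],[3.6,-5.3,72,0,-0.003,0,1],[3.6,-5.3,86,0,-0.003,0,1],[3.6,-5.3,96,0,-0.003,0,1],[3.6,-5.3,101,0,-0.003,0,1],[3.6,-5.3,102,0,-0.003,0,1]]'; python3 st.py .667 .1888 .112
```

```text
time_s: 32.42
eef_pos: [0.6669, 0.1881, 0.1168]
eef_rot: [3.12, -0.36, -0.002]
force: [0.2, 0.1, -2.4]
width: 0.548
t 32.42 pos [0.6669 0.1881 0.1168] w 0.548 F [ 0.2  0.1 -2.4] q [-0.09  0.59 -0.35  1.52  0.22  1.07 -2.29]
shift [-0.  -0.7  4.8] turn [ 0.0011  0.0012 -0.0013]
```

```bash
python3 -m inch '[[0,-0.7,0.8,0,0,0,1],[0,-0.7,1.6,0,0,0,1],[0,-0.7,2.3,0,0,0,1],[0,-0.7,2.9,0,0,0,1],[0,-0.7,3.3,0,0,0,1],[0,-0.7,3.7,0,0,0,1],[0,-0.7,4.1,0,0,0,1],[0,-0.7,4.4,0,0,0,1],[0,-0.7,4.7,0,0,0,1],[0,-0.7,4.7,0,0,0,1]]'; python3 st.py .667 .1888 .112
```

```text
time_s: 33.25
eef_pos: [0.667, 0.1888, 0.1123]
eef_rot: [3.12, -0.359, -0.002]
force: [-0.8, 0.3, 0.7]
width: 0.545
t 33.25 pos [0.667  0.1888 0.1123] w 0.545 F [-0.8  0.3  0.7] q [-0.09  0.59 -0.35  1.52  0.22  1.06 -2.29]
shift [-0.   0.   0.3] turn [ 0.0011  0.0011 -0.0013]
```

Just touching. Press down a little more, release and rise.

```bash
python3 -m inch '[[0,0,0.3,0,0,0,1],[0,0,0.5,0,0,0,1],[0,0,0.5,0,0,0,0.1],[0,0,0.5,0,0,0,-0.3],[0,0,0.5,0,0,0,-1],[0,0,0.5,0,0,0,-1],[0,0,-4,0,0,0,-1],[0,0,-18,0,0,0,-1],[0,0,-40,0,0,0,-1],[0,0,-65,0,0,0,-1]]'; python3 -m inch '[[0,8,-20,0,0,0,-1],[0,34,-40,0,0,0,-1],[0,68,-42,0,0,0,-1],[0,102,-42,0,0,0,-1],[0,136,-42,0,0,0,-1],[0,170,-42,0,0,0,-1],[0,204,-42,0,0,0,-1],[0,225,-42,0,0,0,-1],[0,235,-42,0,0,0,-1],[0,240,-42,0,0,0,-1]]'; python3 - <<'E'
from h import *
for n,S in (("top",[(173,229),(180,199),(188,170),(195,141)]),("scene",[(444,136),(447,157),(451,181),(455,205)])):
    c=cam(n); cv2.imwrite(f"pics/{n}6.png",c["pixels"])
    for s in S:
        ce,st,z0=blobs(c,s); print(n,ce.round(1),st,z0.round(4),onplane(c,*ce,.075).round(4))
E
python3 st.py
```

```text
time_s: 34.08
eef_pos: [0.6666, 0.1887, 0.178]
eef_rot: [3.12, -0.359, -0.004]
force: [0.3, 0.0, 0.5]
width: 1.003
time_s: 34.92
eef_pos: [0.6122, -0.0468, 0.2216]
eef_rot: [3.119, -0.363, -0.002]
force: [0.3, 1.1, -0.2]
width: 1.003
top [172.8 229.7] [ 20  20 307] 0.0743 [0.4431 0.2379 0.075 ]
top [180.3 198.8] [ 20  19 298] 0.0736 [0.5166 0.2205 0.075 ]
top [187.6 168.2] [ 20  19 289] 0.0742 [0.5906 0.2034 0.075 ]
top [195.1 138.4] [ 19  19 283] 0.0745 [0.6639 0.1857 0.075 ]
scene [444.1 135.9] [ 17  15 191] 0.0761 [0.4444 0.2413 0.075 ]
scene [447.8 157.7] [ 18  15 203] 0.0768 [0.5179 0.2247 0.075 ]
scene [451.5 181.3] [ 18  16 227] 0.0766 [0.5922 0.2071 0.075 ]
scene [455.3 206.6] [ 20  18 254] 0.0753 [0.6661 0.1893 0.075 ]
t 35.02 pos [ 0.6125 -0.0446  0.2211] w 0.998 F [ 0.3 -0.2 -0.2] q [ 0.25  0.34 -0.31  1.65  0.11  1.18 -1.88]
```

View pics/top6.png

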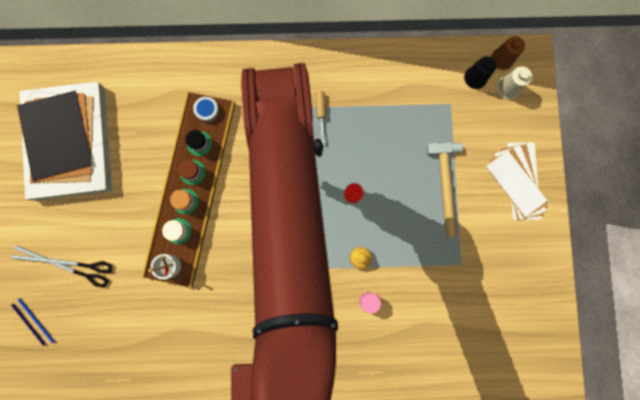

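View pics/scene6.png

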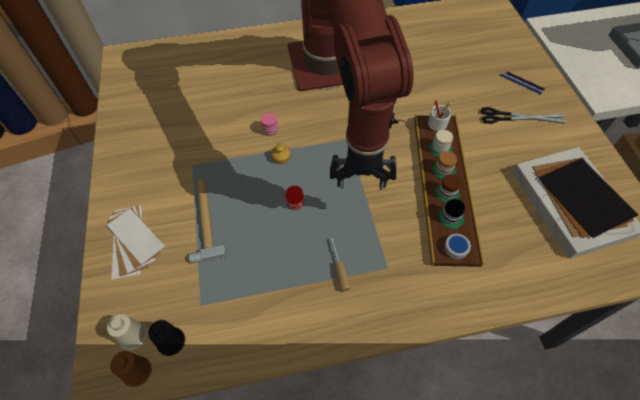

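All four jars are upright in order, at (444,136), (448,158), (451,181) and (455,207) in the scene view. The weight, hammer and awl are where they started, and the gripper is clear.

```bash
python3 -c "
from h import *
print(np.abs(manip.get_obs()['dq']).max()); print(workorder.finish_job())"
```

```text
0.024609521086293183
the job is handed in; nothing more can be done
None
```

The four jars are back on the rack in order of shade from the pot outward: ivory, tan, brown, then black on the farthest pad. I handed the job in at about 35 s of the 104 s allowed.

- **Setting down:** I lowered each jar slowly until the wrist force showed contact. The readings taken at contact were about 18 N for ivory, 5 N for tan, and under 1 N for brown and black.
- **Final camera check:** all lids are at the height of a jar standing upright on a pad, about 75 mm. Averaged over both cameras, each jar's centre is within about 2 mm of its pad's centre.
- **Disagreement between cameras:** the two fixed cameras differ by 2 to 4 mm. The scene camera puts the jars about 1 mm or less off centre, and the top camera about 2 to 4 mm off. I judged this to be calibration error.
- **Other objects:** the hammer, brass weight, awl and look-alike jars appear unmoved in the pictures. I did not re-measure them.

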